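Unhook the dipping basket and put it in the rinse tank

ROBOT

A 6-joint arm with a two-finger parallel gripper is mounted at the origin on a cart in front of the work surface, level with it; the furniture and walls round the work are solid. World frame = base frame: x ahead of the robot, y to its left, z up, the work surface at z = 0. Lengths are in m, angles in rad, forces in N, time in s.
With the tool pointing down it reaches from about 0.4 to 0.825 m from the base axis. Payload 7 kg.
Tool frame: the origin (TCP) lies on the centre line of the jaws, within the pads' length; the fingertips stand 14 mm ahead of it and the grasp point (between the pads) lies 5 mm behind it; z points along the fingers, y is the line along which they close (so a half turn about z gives the same grasp; the last joint's range is limited). The gripper opens to 88 mm and grips with 3 to 60 N. Pads are 19 mm wide; open, the fingers measure 130 mm over their backs; the gripper's body (78 mm by 193 mm) begins 47 mm behind the grasp point.
Start: joints at [1.421, 0.359, 0.012, 0, -1.224, -0.288], TCP at [0.286, 0.611, 0.241] pointing down, gripper open.
Joint ranges: [-3.07, 3.07], [-1.43, 2.12], [-1.02, 1.25], [-3.03, 1.67], [-3.05, -0], [-3.03, 3.03]. Speed limits (rad/s): [2.39, 2.39, 3.01, 3.14, 3.14, 3.14].

INTERFACE

Orientations are given as [roll, pitch, yaw] about the fixed x, y, z axes, in that order (R = Rz(yaw) Ry(pitch) Rx(roll)).
In Python, from station import arm gives the robot as it stands.
- The arm moves only by the tool move_arm, never from a script. Its argument "rows" is a list of rows, each an object with "translation": the shift along the tool's x, y, z in cm, a list of three; "rot": the turn, a rotation vector about the tool's x, y, z in degrees, a list of three; "hand": the closure, from 0 (fully open) to 1 (shut). A call has 1 to 8 rows; each row is the pose to reach, as a shift and turn from the pose commanded when the call began, along the tool's axes at that moment; what a row does not reach only later rows make up. A row lasts 1/12 s, in which the tool goes at most 41.7 mm and 7.16 degrees, less where a joint would pass 70% of its speed; a pose out of reach is approached as far as the arm can. A call with a gripper value outside its range is refused whole. The fingers move at their own pace and stop on an object; "squeeze" is the grip in N (left out, the last holds). Time passes only in rows, so rows that repeat a pose let the fingers close. It gives the time, the measured TCP pose, the force, the opening and the grip force at its end, in the units of the state.
- arm.get_state(): the state, without advancing time (a new reading comes with each control period).
- arm.grab_frame(name): name is "side" or "top"; returns (picture, depth): 420x560x3 uint8, red, green, blue; 420x560 float32, m along the optical axis (not along the pixel's ray), 0 where there is no reading.
- arm.camera_params(name): a dict with "vfov" (degrees; the focal length in pixels is half the picture's height over the tangent of half this angle, whatever the lens; pixels are square), "cx", "cy" (the principal point, pixels), "position" and "orientation" of the camera in the world. Camera axes: x right, y down, z forward; pixel columns grow to the right and rows downward; lengths in m; the calibration is good to about 2 mm. A picture is of the moment at which its call begins. camera_params takes no time and is no camera call.
- arm.job_done(): hands the job in; it is judged then, once.
Trained networks look in the newest picture that a camera, given by its name, has taken for a name from the list of things; names that differ only in an ending like _2 or _b are one class to them, and where a whole thing is asked for, a point or a joint stands for the part that bears it (a point fixed in the world has none). Each returns a list of dicts, best first, with "p" (0 to 1); they miss things now and then, are a little off and sometimes report something else, mostly with a low value. They report only what shows in the picture. A call takes as long as a camera call.
- arm.search_frame(label, camera): "point" ([x, y, z] in m, in the coordinates of the camera as it stood for that picture, good to about 4 mm: the middle of the surface that is visible of it).
- arm.pinpoint(label, camera): "point" ([x, y, z] in m, in the coordinates of the camera as it stood for that picture, good to about 4 mm: a listed point, or the origin of a listed thing).
The state is a dict: "t": time; "q": joint angles; "qd": joint speeds; "joint_efforts": joint torques, N m; "eef_pos": TCP position; "ee_rot": TCP orientation; "force": force on the tool from outside, world axes, zero at the start; "moment": the same for the moment, N m; "width": finger opening in m; "gripper_force": force on a finger pad.
Only numpy, scipy, OpenCV 4.12 (cv2) and the standard library are available. Lean on these libraries where they do the work, as an engineer would, in place of code of your own. Each camera call takes 0.05 s, during which the arm holds its last target. There are 200 camera calls.

TASK

Lift the small wire basket off the drip stand's deep hook, raising it past the upturned tip before drawing it away, and lower it gently upright onto the floor of the open steel rinse tank with both stir bars still in it. Let go, then swing the tank's lid fully shut. Do not wrench at the hook, keep the basket roughly level, and leave the other things on the bench where they are.

Things in the scene. Friction and masses are not known exactly. Their poses are not given: they have to be found in the camera images.
- basket: round steel wire basket, 80 mm across, 30 mm deep, 160 g; origin at the centre of its underside, z up. A rigid 6 mm rod bail stands on it in its y-z plane: uprights at y = +-38 mm, crossbar peaking in the middle at z = 104 mm (underside 101), by which it hangs on the hook. On the peak a black grip block, 22 mm in x, 12 mm in y, z = 106 to 144 mm. Starts hanging, underside 45 mm above the worktop
- grip (a point): middle of the black grip block, 130 mm above the basket's underside, 14 mm below the block's top; axes as the basket's. Pinch across the basket's y (12 mm wide)
- stand: fixed drip stand of 8 mm steel rod on a grey 180 x 120 x 10 mm base; origin on the worktop below the lowest point of its hook. From a post 85 mm behind (+x) an arm comes forward through the bail, 142 mm up (rod centre at the lowest point), and turns up in front (-x) to the tip; nothing is higher than 180 mm. To free the basket raise it 36 to 60 mm, then draw it along the stand's -x
- hook_tip (a point): top end of the upturned hook tip, 28 mm to the stand's -x of the lowest point of the hook, 180 mm above the worktop, 34 mm above the seat of the crossbar
- tank: fixed open-topped square steel rinse tank, 150 x 150 x 158 mm outside, walls and floor 5 mm (inside 140 x 140 mm); origin at the centre of its underside, z up, front facing -x, lid hinged along its back (+x) rim. Empty at the start. A basket standing in it ends about 9 mm below the rim
- hinge (a point): middle of the lid's hinge line, 79 mm to the tank's +x of its centre, 160 mm above the worktop; the hinge axis is the tank's y; axes as the tank's
- lid (a joint): lid angle: 0 = fully shut, flat on the rim; 1.57 = upright; starts open at 1.6 to 1.75, leaning slightly back. Stiff hinge: it stays where left (0.25 N m friction, about 3 N at the edge moves it). Steel plate 156 mm wide, 5 mm thick, reaching 160 mm from the hinge line; its outer face is 4 mm from the hinge axis and is the top when shut, 164 mm above the worktop
- lid_edge (a point): middle of the lid's free edge, on its outer face, 160 mm from the hinge
- bar_a: white stir bar, 8 x 25 x 8 mm, lying loose in the basket; origin at its underside
- bar_b: second white stir bar, as the first
- bottle: bystander: small clear bottle with a white cap, 37 mm across, 88 mm tall; origin at its foot
- beaker: bystander: small glass beaker, 52 mm across, 70 mm tall; origin at its foot
- stopper_1: bystander: brown rubber stopper, 32 mm across, 26 mm tall; origin at its foot
- marker: bystander: marker pen, 132 mm long, lying; origin at its underside

How it is judged:
On the way, in this order (a step that is already met when the one before it is completed fails the run):
1. the basket is off the hook: in the air, clear of the stand and more than 80 mm from where it hung (horizontal distance between basket and stand above 0.08 m and contact force between basket and stand below 0.1 N and height (world z) of basket above 0.05 m), for 0.1 s.
2. the basket stands upright on the tank floor, let go, both stir bars in it, while the lid is still open (x of basket in the frame of tank between -0.04 and 0.04 m and y of basket in the frame of tank between -0.04 and 0.04 m and z of basket in the frame of tank below 0.012 m and angle between basket's own z axis and vertical below 0.12 rad and x of bar_a in the frame of basket between -0.038 and 0.038 m and y of bar_a in the frame of basket between -0.038 and 0.038 m and z of bar_a in the frame of basket between -0.01 and 0.03 m and x of bar_b in the frame of basket between -0.038 and 0.038 m and y of bar_b in the frame of basket between -0.038 and 0.038 m and z of bar_b in the frame of basket between -0.01 and 0.03 m and contact force between the fingers and basket below 0.1 N and linear speed of basket below 0.03 m/s and value of joint lid above 0.5 rad), for 0.2 s.
At the end, for the whole second after the job is handed in: the basket rests upright (within 0.12 rad) on the tank floor (underside less than 12 mm above the tank's underside, centre within 40 mm of the tank's in x and y), both stir bars in it, and the lid is shut to within 0.06 rad (x of basket in the frame of tank between -0.04 and 0.04 m and y of basket in the frame of tank between -0.04 and 0.04 m and z of basket in the frame of tank below 0.012 m and angle between basket's own z axis and vertical below 0.12 rad and x of bar_a in the frame of basket between -0.038 and 0.038 m and y of bar_a in the frame of basket between -0.038 and 0.038 m and z of bar_a in the frame of basket between -0.01 and 0.03 m and x of bar_b in the frame of basket between -0.038 and 0.038 m and y of bar_b in the frame of basket between -0.038 and 0.038 m and z of bar_b in the frame of basket between -0.01 and 0.03 m and value of joint lid below 0.06 rad and linear speed of basket below 0.03 m/s); the robot touches nothing.
It fails at once if the basket is wrenched against the stand (over 20 N) (contact force between basket and stand above 20 N).
It fails at once if the basket is tipped by more than 0.6 rad (angle between basket's own z axis and vertical above 0.6 rad).
It fails at once if the basket is dropped into the tank (over 0.6 m/s there) (horizontal distance between basket and tank below 0.06 m and height (world z) of basket below 0.14 m and linear speed of basket above 0.6 m/s).
It fails at once if a bystander is moved by more than 40 mm (distance of any of bottle, beaker, stopper_1, marker from where it was at the start of the episode above 0.04 m).
It also fails if it takes over 61 s, if anything falls off the work surface, if the arm or the gripper's body presses on something with over 40 N, if the wrist force passes 120 N, or if a joint passes its speed limit or range.

## Working session

There is one attempt and no reset: what is moved stays moved. The work goes in short steps, Python scripts to look and compute and a tool call to move; the robot and the scene stay as the last step left them, time stands still between calls to the robot, and variables do not carry over. Pictures are saved under pics/ and viewed, at most 10 in all, crops included, and the job is handed in when it is done.

Besides the shell and the picture viewer there is one more tool, called as name(argument=value, ...), one argument or row to a line, values as JSON. move_arm: Moves the arm, as the interface text tells. Its arguments: {"type":"object","properties":{"rows":{"type":"array","items":{"type":"object","properties":{"translation":{"type":"array","items":{"type":"number"}},"rot":{"type":"array","items":{"type":"number"}},"hand":{"type":"number"}}}},"squeeze":{"type":"number"}},"required":["rows"]}

```bash
mkdir -p pics; cat > h.py <<'E'
import numpy as np, cv2
from scipy.spatial.transform import Rotation as R
from station import arm
def cam(n):
    c=arm.camera_params(n); o=np.array(c['orientation'],float)
    M=o if o.shape==(3,3) else (R.from_euler('xyz',o).as_matrix() if o.size==3 else R.from_quat(o).as_matrix())
    return c,M,np.array(c['position'])
def w(n,p):
    c,M,t=cam(n); return M@np.array(p)+t
def cloud(n,d):
    c,M,t=cam(n); f=d.shape[0]/2/np.tan(np.radians(c['vfov'])/2)
    v,u=np.indices(d.shape); P=np.stack([(u-c['cx'])*d/f,(v-c['cy'])*d/f,d],-1)
    return P@M.T+t
def rel(target,Rt=None):
    s=arm.get_state(); M=R.from_euler('xyz',s['ee_rot'])
    return M.inv().apply(np.array(target)-s['eef_pos'])*100
E
python3 - <<'E'
from h import *
np.set_printoptions(precision=4,suppress=True)
ims=[]
for n in('side','top'):
    p,d=arm.grab_frame(n); cv2.imwrite(f'pics/{n}0.png',p[...,::-1]); np.save(f'{n}0.npy',d)
    print(n,arm.camera_params(n))
    for l in('basket','grip','stand','hook_tip','tank','hinge','lid_edge','bar_a','bottle','beaker','stopper_1','marker'):
        print(l,[(np.round(w(n,r['point']),3),round(r['p'],2)) for r in arm.pinpoint(l,n)[:2]])
print(arm.get_state())
E
```

```text
side {'vfov': 52.77671155698033, 'cx': 273.5126346195525, 'cy': 213.04240331208837, 'position': array([0.6205, 1.1586, 0.6731]), 'orientation': array([-2.0562, -0.0175,  3.1107])}
basket [(array([ 0.468, -0.164,  0.043]), 0.74)]
grip [(array([ 0.47 , -0.167,  0.175]), 0.65)]
stand [(array([ 0.468, -0.162, -0.005]), 0.86)]
hook_tip [(array([ 0.44 , -0.163,  0.178]), 0.55)]
tank [(array([ 0.514,  0.189, -0.004]), 0.83)]
hinge [(array([0.596, 0.211, 0.159]), 0.83)]
lid_edge [(array([0.612, 0.211, 0.314]), 0.9)]
bar_a []
bottle [(array([ 0.431,  0.452, -0.006]), 0.95)]
beaker [(array([ 0.737,  0.161, -0.   ]), 0.68), (array([0.595, 0.211, 0.158]), 0.54)]
stopper_1 []
marker [(array([ 0.615,  0.41 , -0.004]), 0.89)]
top {'vfov': 55.33627105165385, 'cx': 272.85297083827186, 'cy': 208.52992468832304, 'position': array([0.4486, 0.1002, 1.1393]), 'orientation': array([-3.0246,  0.0116, -1.5846])}
basket [(array([ 0.471, -0.163,  0.048]), 0.83), (array([ 0.518,  0.192, -0.001]), 0.4)]
grip [(array([ 0.471, -0.168,  0.175]), 0.69), (array([ 0.481, -0.168,  0.048]), 0.68)]
stand [(array([ 0.475,
[... 376 characters left out ...]
0.49)]
bottle [(array([0.429, 0.445, 0.   ]), 0.58), (array([0.59 , 0.208, 0.157]), 0.19)]
beaker [(array([0.737, 0.151, 0.001]), 0.83)]
stopper_1 [(array([ 0.493, -0.007, -0.005]), 0.6)]
marker [(array([ 0.616,  0.409, -0.002]), 0.65)]
{'t': 1.3, 'q': array([ 1.4211,  0.3586,  0.0119, -0.    , -1.2241, -0.2881]), 'qd': array([-0.0019, -0.0004, -0.0008,  0.0005,  0.002 ,  0.0004]), 'joint_efforts': array([ -0.0023, -58.2384,  29.3306,   7.0026,   0.0125,  -0.    ]), 'eef_pos': array([0.2861, 0.6113, 0.2406]), 'ee_rot': array([-3.1416,  0.    , -0.4378]), 'force': array([0.8623, 0.1935, 0.3992]), 'moment': array([-0.0399,  0.0176, -0.0243]), 'gripper_force': 0.0, 'width': 0.08786147991213444}
```

```bash
python3 - <<'E'
from h import *
np.set_printoptions(precision=4,suppress=True)
ims=[cv2.imread(f'pics/{n}0.png') for n in('side','top')]
d=np.load('top0.npy');P=cloud('top',d)
a=cv2.resize(ims[0],(400,300));b=cv2.resize(ims[1],(400,300))
def crop(im,c,h):
    return cv2.resize(im[max(0,c[1]-h*3//4):c[1]+h*3//4,max(0,c[0]-h):c[0]+h],(400,300))
def px(n,p):
    c,M,t=cam(n);q=M.T@(np.array(p)-t);f=210/np.tan(np.radians(c['vfov'])/2)
    return int(q[0]/q[2]*f+c['cx']),int(q[1]/q[2]*f+c['cy'])
c1=px('top',[.48,-.165,.1]);c2=px('side',[.48,-.165,.1]);print(c1,c2)
cv2.imwrite('pics/m.png',np.vstack([np.hstack([a,b]),np.hstack([crop(ims[0],c2,60),crop(ims[1],c1,60)])]))
for n in('side','top'):
    P=cloud(n,np.load(f'{n}0.npy'));x,y,z=P[...,0],P[...,1],P[...,2]
    def rep(s,m):
        q=P[m]; 
        if len(q)<5: print(n,s,len(q));return
        (c,sz,an)=cv2.minAreaRect(q[:,:2].astype(np.float32)); print(n,s,len(q),'med',np.median(q,0),'rect',np.array(c),np.array(sz),an)
    loc=(abs(x-.48)<.13)&(abs(y+.165)<.13)
    rep('base',loc&(abs(z-.01)<.005)); rep('grip top',loc&(abs(z-.189)<.004)); rep('arm',loc&(abs(z-.144)<.006))
    rep('hook>165',loc&(z>.165)&(z<.184))
    rep('grip>.155',loc&(z>.184))
    t=(abs(x-.515)<.16)&(abs(y-.19)<.16)
    rep('rim',t&(abs(z-.158)<.004)); rep('lid',t&(z>.2)&(z<.33)); rep('floor',t&(abs(z-.005)<.006))
    for zz in(.2,.25,.3): rep('lid%.2f'%zz,t&(abs(z-zz)<.006))
E
```

```text
(380, 241) (299, 180)
side base 107 med [ 0.5135 -0.1962  0.0063] rect [ 0.4901 -0.1857] [0.0679 0.1528] 81.2586669921875
side grip top 3
side arm 85 med [ 0.4914 -0.1636  0.1439] rect [ 0.5023 -0.1561] [0.0329 0.1104] 77.9024429321289
side hook>165 47 med [ 0.4695 -0.1591  0.1743] rect [ 0.4599 -0.1607] [0.0171 0.0409] 86.44158935546875
side grip>.155 5 med [ 0.4672 -0.1607  0.1857] rect [ 0.472  -0.1591] [0.0119 0.0165] 86.2828369140625
side rim 122 med [0.5131 0.2452 0.155 ] rect [0.5177 0.1959] [0.159  0.1526] 11.131131172180176
side lid 686 med [0.6002 0.2305 0.2725] rect [0.6031 0.212 ] [0.0155 0.1581] 12.525765419006348
side floor 372 med [0.5479 0.262  0.0042] rect [0.5206 0.1927] [0.3072 0.3167] 88.12284088134766
side lid0.20 57 med [0.5946 0.2302 0.2001] rect [0.5986 0.2109] [0.0059 0.157 ] 12.68826675415039
side lid0.25 57 med [0.598  0.2359 0.2501] rect [0.6022 0.2143] [0.0041 0.1531] 12.422670364379883
side lid0.30 61 med [0.603  0.2361 0.2999] rect [0.6072 0.2123] [0.0054 0.157 ] 12.755721092224121
top base 1896 med [ 0.5116 -0.1554  0.0091] rect [ 0.4938 -0.1629] [0.22
[... 317 characters left out ...]
.38780212402344
top grip>.155 45 med [ 0.4699 -0.163   0.1882] rect [ 0.4709 -0.1629] [0.0102 0.0212] 85.13068389892578
top rim 612 med [0.5136 0.1937 0.1572] rect [0.5144 0.1936] [0.1566 0.1545] 11.301538467407227
top lid 1203 med [0.6    0.2097 0.2727] rect [0.6014 0.2104] [0.0172 0.1551] 11.208444595336914
top floor 6598 med [0.4938 0.1757 0.0017] rect [0.5149 0.1901] [0.3199 0.3197] 89.98990631103516
top lid0.20 91 med [0.5939 0.2079 0.2001] rect [0.5937 0.2091] [0.0023 0.1519] 11.599154472351074
top lid0.25 105 med [0.5992 0.2051 0.2499] rect [0.5984 0.2102] [0.0028 0.1537] 11.5361909866333
top lid0.30 14 med [0.6005 0.219  0.2951] rect [0.603  0.2076] [0.0025 0.1491] 12.452152252197266
```

View pics/m.png

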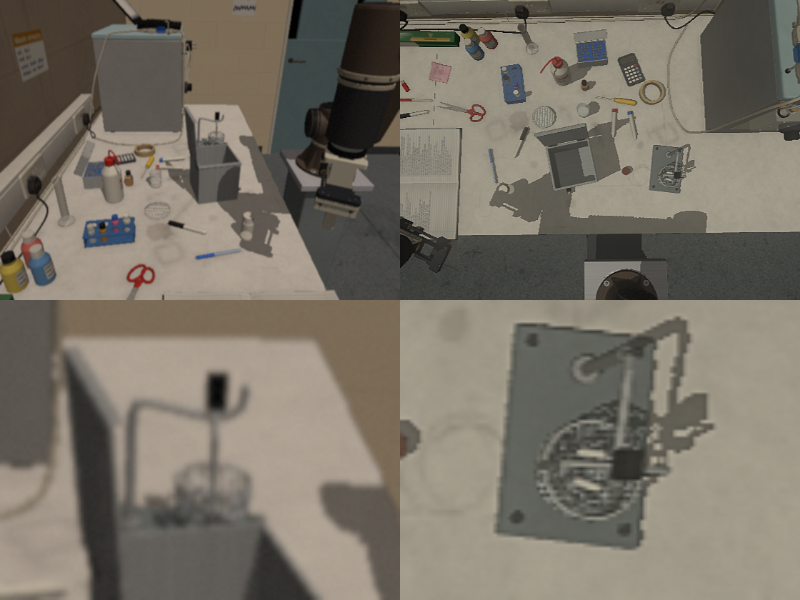

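move_arm(
  rows=[
    {"translation":[2.4,3.1,-0.5],"rot":[0,0,-2.5],"hand":0},
    {"translation":[4.9,6.2,-1],"rot":[0,0,-5],"hand":0},
    {"translation":[7.4,9.3,-1.5],"rot":[0,0,-7.5],"hand":0},
    {"translation":[9.9,12.4,-2],"rot":[0,0,-10],"hand":0},
    {"translation":[12.4,15.6,-2.5],"rot":[0,0,-12.5],"hand":0},
    {"translation":[14.9,18.7,-3],"rot":[0,0,-15],"hand":0},
    {"translation":[17.4,21.8,-3.5],"rot":[0,0,-17.5],"hand":0},
    {"translation":[19.8,24.9,-4],"rot":[0,0,-20.2],"hand":0},
  ],
)

```text
t: 1.97
eef_pos: [0.36, 0.2999, 0.2811]
ee_rot: [-3.141, -0.0, -0.083]
force: [-0.0, -0.2, 0.9]
width: 0.088
gripper_force: 0.0
```

```bash
python3 - <<'E'
from h import *
s=arm.get_state(); print(s['t'],s['eef_pos'],s['ee_rot'],rel([.4705,-.1645,.26]))
P=cloud('top',np.load('top0.npy'));x,y,z=P[...,0],P[...,1],P[...,2]
im=cv2.imread('pics/top0.png')
# yaw of base: fit left(+y) edge and far edge from grey mask
m=((abs(x-.5)<.13)&(abs(y+.165)<.11)&(z>.0065)&(z<.014)).astype(np.uint8)
m=cv2.morphologyEx(m,cv2.MORPH_OPEN,np.ones((5,5)));m=cv2.morphologyEx(m,cv2.MORPH_CLOSE,np.ones((9,9)))
k,l,st,_=cv2.connectedComponentsWithStats(m);i=1+np.argmax(st[1:,4]);q=P[l==i][:,:2].astype(np.float32)
print(st[i],cv2.minAreaRect(q))
E
```

```text
1.9667 [0.36003072 0.29989634 0.28107434] [-3.14088600e+00 -4.10615016e-04 -8.28428387e-02] [14.85096757 45.36773852  2.08147317]
[353 204  14  24 195] ((0.4979648292064667, -0.03967095911502838), (0.05977954342961311, 0.2905956506729126), 31.042564392089844)
```

move_arm(
  rows=[
    {"translation":[1.2,3.7,0],"rot":[0,0,0],"hand":0},
    {"translation":[2.4,7.4,0],"rot":[0,0,0],"hand":0},
    {"translation":[3.7,11.3,0],"rot":[0,0,0],"hand":0},
    {"translation":[4.9,15.1,0],"rot":[0,0,0],"hand":0},
    {"translation":[6.2,18.9,0],"rot":[0,0,0],"hand":0},
    {"translation":[7.4,22.7,0],"rot":[0,0,0],"hand":0},
    {"translation":[8.7,26.5,0],"rot":[0,0,0],"hand":0},
    {"translation":[9.9,30.2,0],"rot":[0,0,0],"hand":0},
  ],
)

```text
t: 2.63
eef_pos: [0.4328, -0.0095, 0.2812]
ee_rot: [-3.141, -0.001, -0.085]
force: [1.5, 0.7, 0.1]
width: 0.0874
gripper_force: 0.0
```

move_arm(
  rows=[
    {"translation":[1.2,3.7,0],"rot":[0,0,0],"hand":0},
    {"translation":[2.4,7.4,0],"rot":[0,0,0],"hand":0},
    {"translation":[3.7,11.2,0.5],"rot":[0,0,0],"hand":0},
    {"translation":[4.9,14.0,1],"rot":[0,0,0],"hand":0.3},
    {"translation":[4.9,15.1,2],"rot":[0,0,0],"hand":0.4},
    {"translation":[4.9,15.1,2],"rot":[0,0,0],"hand":0.4},
    {"translation":[4.9,15.1,2],"rot":[0,0,0],"hand":0.4},
    {"translation":[4.9,15.1,2],"rot":[0,0,0],"hand":0.4},
  ],
)

```text
t: 3.3
eef_pos: [0.4688, -0.1617, 0.2609]
ee_rot: [3.142, -0.0, -0.085]
force: [0.5, 0.0, 0.6]
width: 0.0599
gripper_force: 0.0
```

```bash
python3 - <<'E'
from h import *
s=arm.get_state(); print(s['t'],s['width'],s['eef_pos'],s['ee_rot'],rel([.4705,-.1637,.170]))
p,d=arm.grab_frame('side'); cv2.imwrite('pics/s1.png',cv2.resize(p[100:260,200:400,::-1],(800,640))[:600])
p2,d=arm.grab_frame('top')
print([ (n,np.round(w(n,r['point']),4),r['p']) for n in('side','top') for r in arm.pinpoint('grip',n)[:1]])
E
```

```text
3.3 0.05992127752487159 [ 0.46878853 -0.16167816  0.26091854] [ 3.14159193e+00 -3.59776445e-04 -8.51263480e-02] [0.18444626 0.18689353 9.0919206 ]
[('side', array([ 0.4721, -0.1713,  0.1751]), 0.53)]
```

View pics/s1.png

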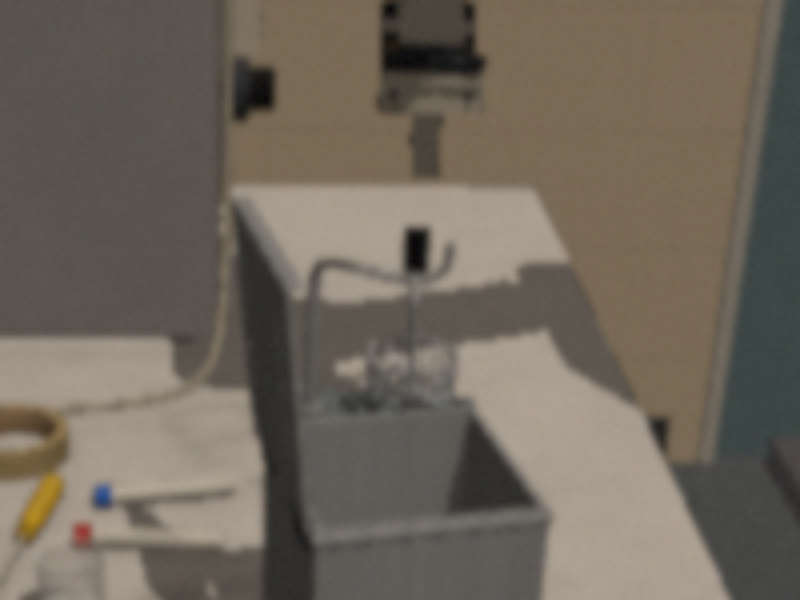

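move_arm(
  rows=[
    {"translation":[0.1,0.2,1.8],"rot":[0,0,0],"hand":0.4},
    {"translation":[0.1,0.2,3.6],"rot":[0,0,0],"hand":0.4},
    {"translation":[0.1,0.2,5.4],"rot":[0,0,0],"hand":0.4},
    {"translation":[0.1,0.2,7.0],"rot":[0,0,0],"hand":0.4},
    {"translation":[0.1,0.2,8.2],"rot":[0,0,0],"hand":0.5},
    {"translation":[0.1,0.2,9.0],"rot":[0,0,0],"hand":0.6},
    {"translation":[0.1,0.2,9.1],"rot":[0,0,0],"hand":0.7},
    {"translation":[0.1,0.2,9.1],"rot":[0,0,0],"hand":0.7},
  ],
  squeeze=5,
)

```text
t: 4.17
eef_pos: [0.4698, -0.1639, 0.1698]
ee_rot: [3.141, 0.0, -0.084]
force: [-0.3, 0.0, -0.1]
width: 0.0315
gripper_force: 0.0
```

```bash
python3 - <<'E'
from h import *
s=arm.get_state(); print(s['t'],s['width'],s['eef_pos'],s['force'])
p,d=arm.grab_frame('side'); a=cv2.resize(p[130:220,255:345,::-1],(400,400))
p2,d2=arm.grab_frame('top'); b=cv2.resize(p2[195:285,335:425,::-1],(400,400))
cv2.imwrite('pics/g1.png',np.hstack([a,b]))
E
```

```text
4.1667 0.03149628027116957 [ 0.46981173 -0.16388055  0.16975631] [-0.31529102  0.0196521  -0.09713029]
```

View pics/g1.png

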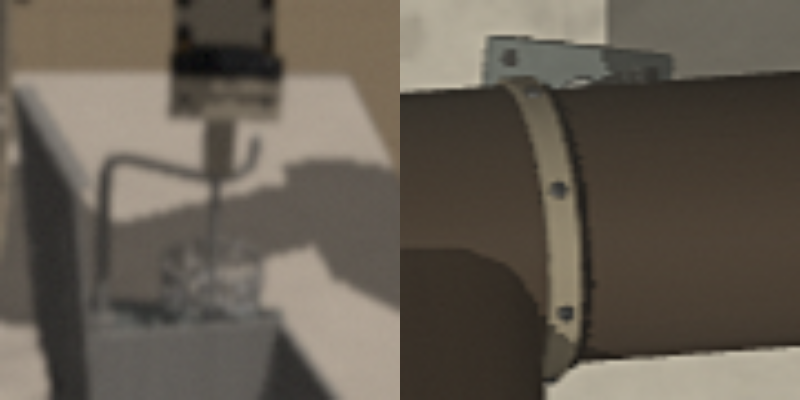

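The finger (left crop, around 215,150) covers the grip block and is clear of the hook tip (255,145); the arm hides the top view. Closing.

move_arm(
  rows=[
    {"translation":[0,0,0],"rot":[0,0,0],"hand":0.8},
    {"translation":[0,0,0],"rot":[0,0,0],"hand":0.9},
    {"translation":[0,0,0],"rot":[0,0,0],"hand":1},
    {"translation":[0,0,0],"rot":[0,0,0],"hand":1},
    {"translation":[0,0,0],"rot":[0,0,0],"hand":1},
    {"translation":[0,0,0],"rot":[0,0,0],"hand":1},
  ],
  squeeze=5,
)

```text
t: 4.77
eef_pos: [0.4701, -0.1645, 0.1702]
ee_rot: [3.141, -0.001, -0.085]
force: [-0.4, -2.9, 4.3]
width: 0.0119
gripper_force: 5.0
```

move_arm(
  rows=[
    {"translation":[0,0,0],"rot":[0,0,0],"hand":1},
    {"translation":[0,0,0],"rot":[0,0,0],"hand":1},
    {"translation":[0,0,0],"rot":[0,0,0],"hand":1},
  ],
  squeeze=25,
)

```text
t: 5.02
eef_pos: [0.4701, -0.1645, 0.1701]
ee_rot: [3.141, -0.001, -0.085]
force: [-0.0, -2.2, 5.9]
width: 0.0119
gripper_force: 25.0
```

move_arm(
  rows=[
    {"translation":[0,0,-0.3],"rot":[0,0,0],"hand":1},
    {"translation":[0,0,-0.8],"rot":[0,0,0],"hand":1},
    {"translation":[0,0,-1.6],"rot":[0,0,0],"hand":1},
    {"translation":[0,0,-2.4],"rot":[0,0,0],"hand":1},
    {"translation":[0,0,-3.2],"rot":[0,0,0],"hand":1},
    {"translation":[0,0,-4.0],"rot":[0,0,0],"hand":1},
    {"translation":[0,0,-4.7],"rot":[0,0,0],"hand":1},
    {"translation":[0,0,-4.7],"rot":[0,0,0],"hand":1},
  ],
)

```text
t: 5.68
eef_pos: [0.4705, -0.1643, 0.2185]
ee_rot: [3.142, -0.003, -0.085]
force: [-0.1, 0.8, -2.4]
width: 0.0121
gripper_force: 25.0
```

```bash
python3 - <<'E'
from h import *
s=arm.get_state(); print(s['t'],s['width'],s['eef_pos'],s['force'],s['gripper_force'])
p,d=arm.grab_frame('side'); a=cv2.resize(p[130:220,240:360,::-1],(800,600))
cv2.imwrite('pics/l1.png',a)
print([np.round(w('side',r['point']),3) for r in arm.pinpoint('basket','side')])
E
```

```text
5.6833 0.012090333790699015 [ 0.47054992 -0.16427935  0.21852035] [-0.11984659  0.78753081 -2.37999298] 24.999830424785614
[array([ 0.471, -0.164,  0.089])]
```

View pics/l1.png

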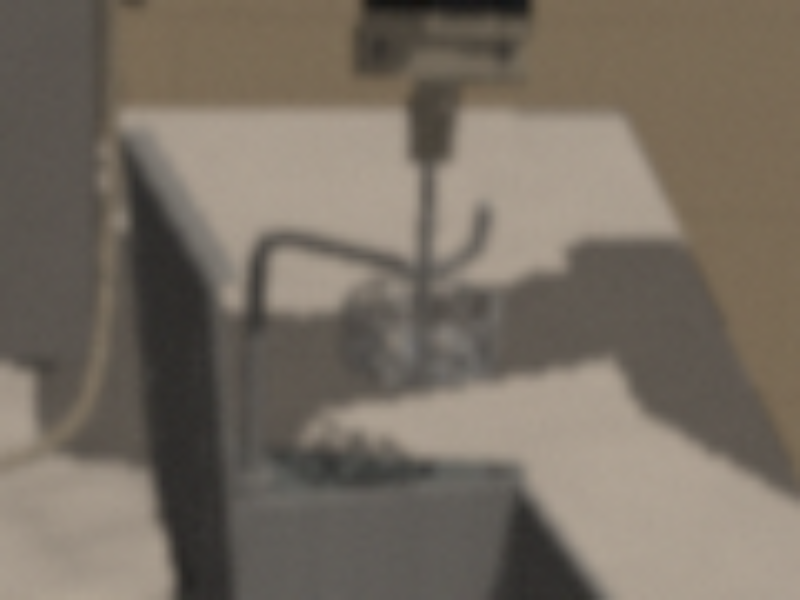

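The basket (420,330) hangs level in the fingers, with the crossbar above the hook tip (485,210). Drawing it away along -x.

move_arm(
  rows=[
    {"translation":[-0.5,0,0],"rot":[0,0,0],"hand":1},
    {"translation":[-1.5,0,0],"rot":[0,0,0],"hand":1},
    {"translation":[-2.7,0,0],"rot":[0,0,0],"hand":1},
    {"translation":[-4.0,0,0],"rot":[0,0,0],"hand":1},
    {"translation":[-5.3,0,0],"rot":[0,0,0],"hand":1},
    {"translation":[-6.6,0,0],"rot":[0,0,0],"hand":1},
    {"translation":[-7.8,0,0],"rot":[0,0,0],"hand":1},
    {"translation":[-8.5,0,0],"rot":[0,0,0],"hand":1},
  ],
)

```text
t: 6.45
eef_pos: [0.383, -0.1568, 0.2167]
ee_rot: [-3.141, -0.0, -0.085]
force: [-0.1, 0.6, -2.1]
width: 0.012
gripper_force: 25.0
```

move_arm(
  rows=[
    {"translation":[-0.3,-0.8,0],"rot":[0,0,0],"hand":1},
    {"translation":[-0.3,-2,-0.3],"rot":[0,0,0],"hand":1},
    {"translation":[-0.2,-3.4,-1],"rot":[0,0,0],"hand":1},
    {"translation":[0,-4.9,-2.2],"rot":[0,0,0],"hand":1},
    {"translation":[0.4,-6.4,-3.6],"rot":[0,0,0],"hand":1},
    {"translation":[0.8,-7.8,-5.2],"rot":[0,0,0],"hand":1},
    {"translation":[1.2,-9.2,-6.8],"rot":[0,0,0],"hand":1},
    {"translation":[1.6,-10.2,-8.0],"rot":[0,0,0],"hand":1},
  ],
)

```text
t: 7.12
eef_pos: [0.4102, -0.0553, 0.2981]
ee_rot: [-3.141, -0.002, -0.085]
force: [0.8, -0.2, -2.4]
width: 0.0118
gripper_force: 25.0
```

```bash
python3 - <<'E'
from h import *
s=arm.get_state(); print(s['t'],s['width'],s['eef_pos'],s['ee_rot'],s['force'],rel([.513,.1905,.325]))
p,d=arm.grab_frame('side');print([np.round(w('side',r['point']),3) for r in arm.pinpoint('basket','side')])
print([np.round(w('side',r['point']),3) for r in arm.pinpoint('grip','side')])
print([np.round(w('side',r['point']),3) for r in arm.pinpoint('tank','side')])
E
```

```text
7.1167 0.011836128238725445 [ 0.41018372 -0.05530042  0.29811254] [-3.14108053e+00 -1.80077934e-03 -8.45398980e-02] [ 0.78748685 -0.21320801 -2.41789729] [  8.17421754 -25.36179615  -2.66104257]
[array([ 0.411, -0.055,  0.17 ])]
[array([ 0.442, -0.16 ,  0.179]), array([ 0.412, -0.055,  0.301])]
[array([ 0.513,  0.192, -0.005])]
```

move_arm(
  rows=[
    {"translation":[0.2,-1.0,-0.8],"rot":[0,0,0],"hand":1},
    {"translation":[0.7,-2.8,-1.8],"rot":[0,0,-1.5],"hand":1},
    {"translation":[1.5,-5.0,-2.7],"rot":[0,0,-3.5],"hand":1},
    {"translation":[2.3,-7.4,-2.7],"rot":[0,0,-6],"hand":1},
    {"translation":[3.2,-10.0,-2.7],"rot":[0,0,-8],"hand":1},
    {"translation":[4.0,-12.6,-2.7],"rot":[0,0,-10],"hand":1},
    {"translation":[4.9,-15.2,-2.7],"rot":[0,0,-12],"hand":1},
    {"translation":[5.7,-17.8,-2.7],"rot":[0,0,-14],"hand":1},
  ],
)

```text
t: 7.98
eef_pos: [0.4816, 0.1169, 0.3231]
ee_rot: [3.141, 0.001, 0.16]
force: [0.3, 0.1, -1.9]
width: 0.0119
gripper_force: 25.0
```

```bash
python3 - <<'E'
from h import *
s=arm.get_state(); print(s['t'],s['eef_pos'],s['ee_rot'],rel([.513,.1905,.325]),np.degrees(.205-s['ee_rot'][2]))
E
```

```text
7.9833 [0.4816403  0.11686033 0.32307621] [3.14117005e+00 9.66850213e-04 1.59905498e-01] [ 4.26830183 -6.77061178 -0.19936735] 2.583724659077218
```

move_arm(
  rows=[
    {"translation":[1.2,-2.0,0],"rot":[0,0,-1],"hand":1},
    {"translation":[2.4,-3.8,0],"rot":[0,0,-2],"hand":1},
    {"translation":[3.4,-5.4,0],"rot":[0,0,-2.5],"hand":1},
    {"translation":[4.0,-6.3,0],"rot":[0,0,-2.5],"hand":1},
    {"translation":[4.2,-6.7,0],"rot":[0,0,-2.5],"hand":1},
    {"translation":[4.2,-6.7,0],"rot":[0,0,-2.5],"hand":1},
    {"translation":[4.2,-6.7,0],"rot":[0,0,-2.5],"hand":1},
  ],
)

```text
t: 8.57
eef_pos: [0.5121, 0.1881, 0.3234]
ee_rot: [3.141, 0.001, 0.202]
force: [0.5, -1.0, -2.1]
width: 0.0118
gripper_force: 25.0
```

```bash
python3 - <<'E'
from h import *
s=arm.get_state(); print(s['t'],s['eef_pos'],s['ee_rot'],s['force'])
p,d=arm.grab_frame('side');a=cv2.resize(p[60:300,200:420,::-1],(400,436))
print([(l,np.round(w('side',r['point']),3)) for l in('basket','tank','lid_edge','bar_a') for r in arm.pinpoint(l,'side')])
P=cloud('side',d);z=P[...,2]
p2,_=arm.grab_frame('top');b=cv2.resize(p2[100:320,180:380,::-1],(400,436))
cv2.imwrite('pics/t1.png',np.hstack([a,b]))
E
```

```text
8.5667 [0.51208412 0.18805383 0.32341075] [3.14122640e+00 6.22993693e-04 2.02219418e-01] [ 0.53777361 -0.96270647 -2.09936019]
[('basket', array([0.51 , 0.189, 0.2  ])), ('tank', array([ 0.515,  0.193, -0.003])), ('lid_edge', array([0.611, 0.209, 0.315]))]
```

View pics/t1.png

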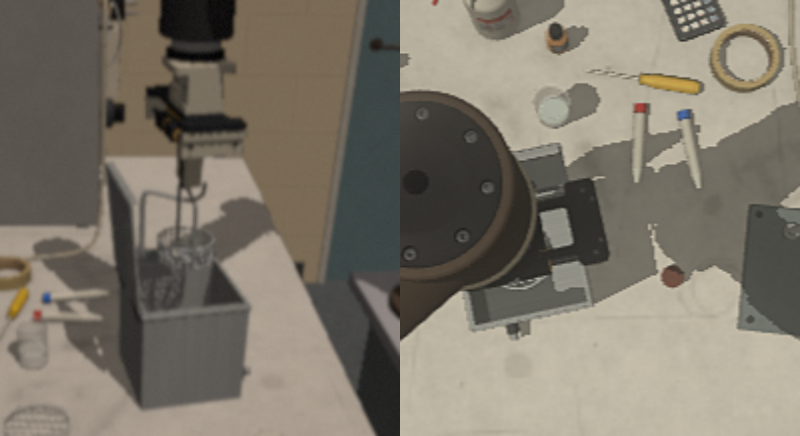

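Basket hangs centred over the tank, lid upright behind it, bystanders untouched. Lowering.

move_arm(
  rows=[
    {"translation":[0.1,-0.2,1],"rot":[0,0,0],"hand":1},
    {"translation":[0.1,-0.2,3],"rot":[0,0,0],"hand":1},
    {"translation":[0.1,-0.2,5.2],"rot":[0,0,0],"hand":1},
    {"translation":[0.1,-0.2,7.4],"rot":[0,0,0],"hand":1},
    {"translation":[0.1,-0.2,9.6],"rot":[0,0,0],"hand":1},
    {"translation":[0.1,-0.2,11.8],"rot":[0,0,0],"hand":1},
    {"translation":[0.1,-0.2,13.8],"rot":[0,0,0],"hand":1},
    {"translation":[0.1,-0.2,15.0],"rot":[0,0,0],"hand":1},
  ],
)

```text
t: 9.53
eef_pos: [0.5117, 0.19, 0.1705]
ee_rot: [3.141, 0.003, 0.202]
force: [-0.8, 1.5, -1.2]
width: 0.0116
gripper_force: 25.0
```

move_arm(
  rows=[
    {"translation":[0,0,1.0],"rot":[0,0,0],"hand":1},
    {"translation":[0,0,2.0],"rot":[0,0,0],"hand":1},
    {"translation":[0,0,2.8],"rot":[0,0,0],"hand":1},
    {"translation":[0,0,3.4],"rot":[0,0,0],"hand":1},
    {"translation":[0,0,3.7],"rot":[0,0,0],"hand":1},
    {"translation":[0,0,3.9],"rot":[0,0,0],"hand":1},
    {"translation":[0,0,3.9],"rot":[0,0,0],"hand":1},
  ],
)

```text
t: 10.12
eef_pos: [0.5131, 0.1909, 0.1345]
ee_rot: [-3.142, -0.0, 0.203]
force: [0.1, 1.5, -2.1]
width: 0.0117
gripper_force: 25.0
```

move_arm(
  rows=[
    {"translation":[0,0,0.1],"rot":[0,0,0],"hand":1},
    {"translation":[0,0,0.2],"rot":[0,0,0],"hand":1},
    {"translation":[0,0,0.3],"rot":[0,0,0],"hand":1},
    {"translation":[0,0,0.3],"rot":[0,0,0],"hand":1},
  ],
)

```text
t: 10.45
eef_pos: [0.513, 0.1908, 0.1316]
ee_rot: [-3.141, -0.0, 0.203]
force: [-1.1, 0.7, -1.7]
width: 0.0118
gripper_force: 25.0
```

move_arm(
  rows=[
    {"translation":[0,0,0.1],"rot":[0,0,0],"hand":1},
    {"translation":[0,0,0.2],"rot":[0,0,0],"hand":1},
    {"translation":[0,0,0.2],"rot":[0,0,0],"hand":1},
  ],
)

```text
t: 10.7
eef_pos: [0.5131, 0.1909, 0.1302]
ee_rot: [-3.142, -0.001, 0.203]
force: [-1.8, 0.0, 4.1]
width: 0.0119
gripper_force: 25.0
```

move_arm(
  rows=[
    {"translation":[0,0,0],"rot":[0,0,0],"hand":0.85},
    {"translation":[0,0,0],"rot":[0,0,0],"hand":0.75},
    {"translation":[0,0,0],"rot":[0,0,0],"hand":0.65},
    {"translation":[0,0,0],"rot":[0,0,0],"hand":0.6},
    {"translation":[0,0,0],"rot":[0,0,0],"hand":0.6},
    {"translation":[0,0,0],"rot":[0,0,0],"hand":0.6},
    {"translation":[0,0,0],"rot":[0,0,0],"hand":0.6},
    {"translation":[0,0,0],"rot":[0,0,0],"hand":0.6},
  ],
)

```text
t: 11.37
eef_pos: [0.513, 0.1908, 0.1295]
ee_rot: [3.142, 0.0, 0.203]
force: [-0.2, 0.0, 0.4]
width: 0.0347
gripper_force: 0.0
```

move_arm(
  rows=[
    {"translation":[0,0,-0.8],"rot":[0,0,0],"hand":0.6},
    {"translation":[0,0,-2.4],"rot":[0,0,0],"hand":0.6},
    {"translation":[0,0,-5],"rot":[0,0,0],"hand":0.6},
    {"translation":[0,0,-8],"rot":[0,0,0],"hand":0.6},
    {"translation":[0,0,-12],"rot":[0,0,0],"hand":0.6},
    {"translation":[0,0,-16],"rot":[0,0,0],"hand":0.6},
    {"translation":[0,0,-20],"rot":[0,0,0],"hand":0.6},
    {"translation":[0,0,-23],"rot":[0,0,0],"hand":0.6},
  ],
)

```text
t: 12.03
eef_pos: [0.5132, 0.1905, 0.3643]
ee_rot: [-3.141, -0.004, 0.203]
force: [0.7, 1.3, 0.1]
width: 0.0348
gripper_force: 0.0
```

```bash
python3 - <<'E'
from h import *
s=arm.get_state(); print(s['t'],s['eef_pos'],s['ee_rot'],s['force'])
p,d=arm.grab_frame('side')
p2,_=arm.grab_frame('top')
for c in('side','top'):
  print([(l,np.round(w(c,r['point']),3),r['p']) for l in('basket','grip','lid_edge','bar_a') for r in arm.pinpoint(l,c)])
P=cloud('side',d);x,y,z=P[...,0],P[...,1],P[...,2];m=(abs(x-.6)<.05)&(abs(y-.21)<.1)&(z>.18)&(z<.36)
q=P[m];print(np.polyfit(q[:,2],(q-[.592,.2065,0])[:,:2]@[np.cos(.205),np.sin(.205)],1),q.max(0))
cv2.imwrite('pics/t2.png',cv2.resize(p[60:300,200:420,::-1],(550,600)))
E
```

```text
12.0333 [0.51324867 0.19054171 0.36429108] [-3.14055175 -0.00394032  0.20285871] [0.71286981 1.32026764 0.11974537]
[('grip', array([0.514, 0.19 , 0.133]), 0.61), ('lid_edge', array([0.608, 0.21 , 0.315]), 0.59)]
[('basket', array([0.513, 0.189, 0.009]), 0.54), ('basket', array([ 0.512,  0.188, -0.001]), 0.5), ('basket', array([ 0.473, -0.166,  0.002]), 0.15), ('grip', array([0.515, 0.19 , 0.133]), 0.5)]
[ 0.0660229  -0.00540167] [0.62191386 0.29025454 0.31837256]
```

View pics/t2.png

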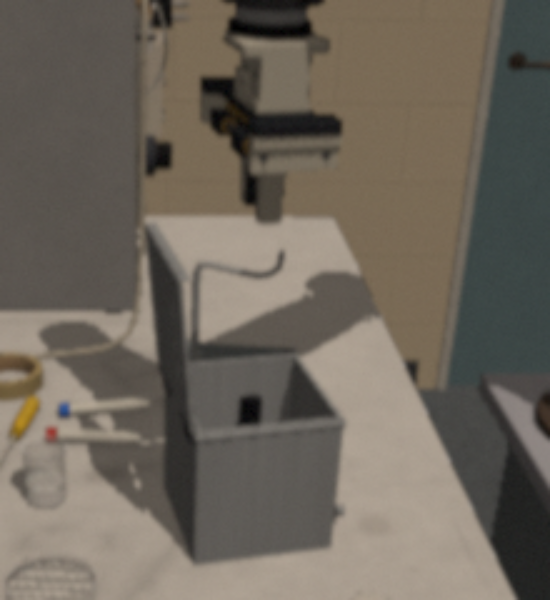

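move_arm(
  rows=[
    {"translation":[0,0,-1],"rot":[0,0,0],"hand":1},
    {"translation":[2,0,-1.3],"rot":[0,0,0],"hand":1},
    {"translation":[5,0,-1.3],"rot":[0,0,0],"hand":1},
    {"translation":[8,0,-1.3],"rot":[0,0,0],"hand":1},
    {"translation":[11,0,-1.3],"rot":[0,0,0],"hand":1},
    {"translation":[13,0,-1],"rot":[0,0,0],"hand":1},
    {"translation":[13,0,-1],"rot":[0,0,0],"hand":1},
    {"translation":[13,0,-1],"rot":[0,0,0],"hand":1},
  ],
)

```text
t: 13.2
eef_pos: [0.641, 0.217, 0.3681]
ee_rot: [3.141, 0.003, 0.202]
force: [-0.6, 0.4, -0.2]
width: 0.0005
gripper_force: 0.0
```

```bash
python3 - <<'E'
from h import *
s=arm.get_state(); print(s['t'],s['eef_pos'],s['ee_rot'],s['force'],s['width'])
c,sn=np.cos(.205),np.sin(.205)
for X,Z in((129,303),(101,303),(70,303),(45,297),(22,286),(1,270),(-16,251),(-30,228),(-38,204),(-40,191),(-41,178)):
    print(X,Z,rel([.5145+X*c/1000,.191+X*sn/1000,Z/1000]).round(2))
E
```

```text
13.2 [0.6410221  0.21698522 0.36808066] [3.14050494e+00 2.56164744e-03 2.02019213e-01] [-0.64312111  0.36420707 -0.24283079] 0.0005170348290059493
129 303 [ 0.   -0.04  6.51]
101 303 [-2.8  -0.03  6.52]
70 303 [-5.9  -0.02  6.52]
45 297 [-8.4  -0.01  7.13]
22 286 [-1.07e+01 -1.00e-02  8.24e+00]
1 270 [-12.79  -0.     9.84]
-16 251 [-14.49  -0.    11.75]
-30 228 [-15.88   0.    14.05]
-38 204 [-16.67   0.    16.45]
-40 191 [-16.87  -0.    17.75]
-41 178 [-16.97  -0.    19.05]
```

Descend behind the lid, then sweep.

move_arm(
  rows=[
    {"translation":[0,0,2.5],"rot":[0,0,0],"hand":1},
    {"translation":[0,0,5],"rot":[0,0,0],"hand":1},
    {"translation":[0,0,6.5],"rot":[0,0,0],"hand":1},
    {"translation":[-1,0,6.5],"rot":[0,0,0],"hand":1},
    {"translation":[-2.2,0,6.5],"rot":[0,0,0],"hand":1},
    {"translation":[-3.4,0,6.5],"rot":[0,0,0],"hand":1},
    {"translation":[-4.6,0,6.5],"rot":[0,0,0],"hand":1},
    {"translation":[-5.9,0,6.5],"rot":[0,0,0],"hand":1},
  ],
)

```text
t: 13.87
eef_pos: [0.5818, 0.205, 0.3067]
ee_rot: [-3.141, -0.003, 0.203]
force: [2.0, 0.4, -1.5]
width: 0.0006
gripper_force: 0.9
```

move_arm(
  rows=[
    {"translation":[-1.2,0,0.3],"rot":[0,0,0],"hand":1},
    {"translation":[-2.5,0,0.6],"rot":[0,0,0],"hand":1},
    {"translation":[-3.7,0,1.1],"rot":[0,0,0],"hand":1},
    {"translation":[-4.8,0,1.7],"rot":[0,0,0],"hand":1},
    {"translation":[-5.9,0,2.5],"rot":[0,0,0],"hand":1},
    {"translation":[-6.9,0,3.3],"rot":[0,0,0],"hand":1},
    {"translation":[-7.8,0,4.3],"rot":[0,0,0],"hand":1},
    {"translation":[-8.6,0,5.2],"rot":[0,0,0],"hand":1},
  ],
)

```text
t: 14.53
eef_pos: [0.4975, 0.1877, 0.2548]
ee_rot: [-3.14, -0.004, 0.203]
force: [0.9, 0.5, 0.2]
width: 0.0005
gripper_force: 0.5
```

```bash
python3 - <<'E'
from h import *
s=arm.get_state(); print(s['t'],s['eef_pos'],s['ee_rot'],s['force'])
p,d=arm.grab_frame('side');print([np.round(w('side',r['point']),3) for r in arm.pinpoint('lid_edge','side')])
cv2.imwrite('pics/c1.png',cv2.resize(p[60:300,200:420,::-1],(550,600)))
c,sn=np.cos(.205),np.sin(.205)
for X,Z in((-16,251),(-30,228),(-38,204),(-40,191),(-41,178)):
    print(X,Z,rel([.5145+X*c/1000,.191+X*sn/1000,Z/1000]).round(2))
E
```

```text
14.5333 [0.49751436 0.1877317  0.25476998] [-3.14012817 -0.00370834  0.20345074] [0.85254627 0.52608541 0.1650552 ]
[array([0.466, 0.182, 0.251])]
-16 251 [ 0.23 -0.    0.26]
-30 228 [-1.17  0.    2.56]
-38 204 [-1.97  0.    4.96]
-40 191 [-2.17  0.01  6.26]
-41 178 [-2.27  0.01  7.56]
```

View pics/c1.png

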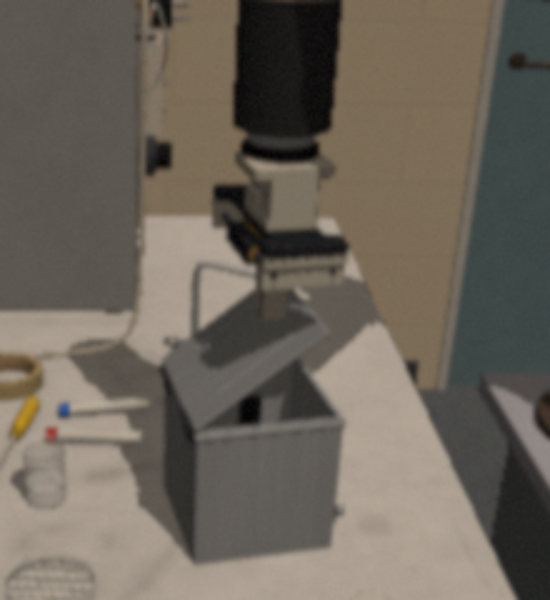

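The lid follows the fingers (edge near 315,320), at about 0.6 rad, with the basket still upright. Continuing.

move_arm(
  rows=[
    {"translation":[-0.6,0,1.2],"rot":[0,0,0],"hand":1},
    {"translation":[-1.2,0,2.5],"rot":[0,0,0],"hand":1},
    {"translation":[-1.6,0,3.7],"rot":[0,0,0],"hand":1},
    {"translation":[-2.0,0,5.0],"rot":[0,0,0],"hand":1},
    {"translation":[-2.2,0,6.2],"rot":[0,0,0],"hand":1},
    {"translation":[-2.3,0,7.0],"rot":[0,0,0],"hand":1},
    {"translation":[-2.3,0,7.4],"rot":[0,0,0],"hand":1},
    {"translation":[-2.3,0,7.4],"rot":[0,0,0],"hand":1},
  ],
)

```text
t: 15.3
eef_pos: [0.4759, 0.1832, 0.1788]
ee_rot: [3.141, -0.0, 0.203]
force: [-0.4, -0.3, 1.0]
width: 0.0004
gripper_force: 0.0
```

move_arm(
  rows=[
    {"translation":[0,0,0.1],"rot":[0,0,0],"hand":1},
    {"translation":[0,0,0.2],"rot":[0,0,0],"hand":1},
    {"translation":[0,0,0.2],"rot":[0,0,0],"hand":1},
  ],
)

```text
t: 15.55
eef_pos: [0.4763, 0.1834, 0.1782]
ee_rot: [-3.141, -0.002, 0.203]
force: [-3.6, -0.5, 7.5]
width: 0.0007
gripper_force: 4.1
```

move_arm(
  rows=[
    {"translation":[0,0,0.1],"rot":[0,0,0],"hand":1},
    {"translation":[0,0,0.1],"rot":[0,0,0],"hand":1},
  ],
)

```text
t: 15.72
eef_pos: [0.4764, 0.1834, 0.1781]
ee_rot: [-3.141, -0.002, 0.203]
force: [-6.8, -1.0, 16.0]
width: 0.0005
gripper_force: 7.9
```

move_arm(
  rows=[
    {"translation":[0,0,-1],"rot":[0,0,0],"hand":1},
    {"translation":[0,0,-3],"rot":[0,0,0],"hand":1},
    {"translation":[0,0,-6],"rot":[0,0,0],"hand":1},
    {"translation":[0,0,-10],"rot":[0,0,0],"hand":1},
    {"translation":[0,0,-13],"rot":[0,0,0],"hand":1},
    {"translation":[0,0,-15],"rot":[0,0,0],"hand":1},
    {"translation":[0,0,-15],"rot":[0,0,0],"hand":1},
  ],
)

```text
t: 16.3
eef_pos: [0.4777, 0.1839, 0.3316]
ee_rot: [-3.139, -0.009, 0.203]
force: [0.4, -0.8, -0.2]
width: 0.0004
gripper_force: 0.0
```

```bash
python3 - <<'E'
from h import *
s=arm.get_state(); print(s['t'],s['eef_pos'],s['force'])
p,d=arm.grab_frame('side');P=cloud('side',d)
print([np.round(w('side',r['point']),3) for r in arm.pinpoint('lid_edge','side')])
q=P[(abs(P[...,0]-.51)<.07)&(abs(P[...,1]-.19)<.06)&(P[...,2]>.14)&(P[...,2]<.2)]
A=np.c_[q[:,:2],np.ones(len(q))];print(len(q),np.linalg.lstsq(A,q[:,2],rcond=None)[0],np.percentile(q[:,2],[5,50,95]))
cv2.imwrite('pics/f.png',cv2.resize(p[60:300,200:420,::-1],(550,600)))
E
```

```text
16.3 [0.47774394 0.18391466 0.33164823] [ 0.41437426 -0.81224673 -0.21151793]
[array([0.434, 0.175, 0.16 ])]
1148 [-0.00045768  0.00255324  0.15983436] [0.15853918 0.16008157 0.16176872]
```

View pics/f.png

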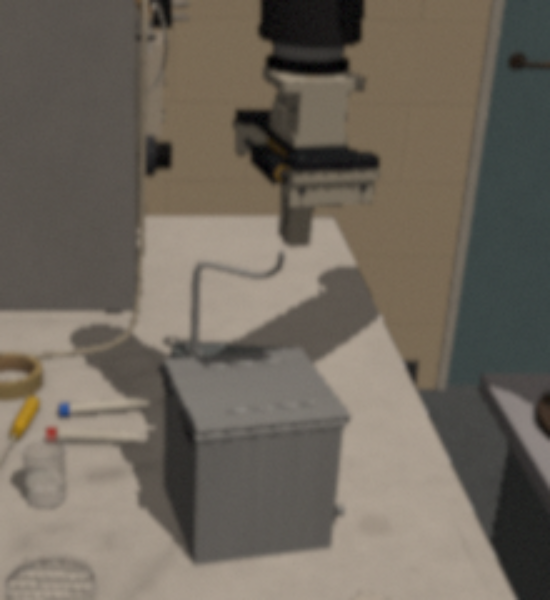

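Lid is flat (slope ~0) on the rim, and the gripper is clear of it.

```bash
python3 -c "
from station import arm
print(arm.job_done())"
```

```text
the job is handed in; nothing more can be done
None
```

The basket is off the hook and stands upright on the tank floor with the lid flat shut, and the job was handed in at about 16 s with no verdict returned; I did not confirm the two stir bars in the basket by camera after the lift.

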